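# Hang the padlock bin on the louvered panel and lock it under the keeper

### The job

Hang the green lipped bin, with the padlock left in it, on the top rail of the grey louvered panel: bring its lip down behind the open part of the rail until it sits fully home, then slide the hung bin along the rail under the yellow keeper until it presses lightly but definitely against the red end stop, and let go. Be gentle throughout - the panel is only thin sheet, so neither press nor knock the bin hard against it - and leave everything else on the shelf as it is.

Things in the scene. Friction and masses are not known exactly. Their poses are not given: they have to be found in the camera images.
- bin: Loose green plastic open bin, 90 mm deep, 64 wide, 60 tall, walls and floor 4, about 0.12 kg, padlock inside. Origin: centre of underside; z up; +x points to its back, the side with the lip; y across its width. Back wall's outer face at x = 45 mm. Grip it from above across the 64 mm width at mid-depth (x = 0), pads about 20 mm below the rim. The rest of its shape: see bin_lip.
- bin_lip (a point): Middle of the lower edge of the bin's lip, at (53.5, 0, 46) mm in the bin's frame, same axes. A flange 3 mm thick (underside at z = 57, top 60) runs 10 mm back from the bin's rim over the full 64 mm width; at its end the lip, 3 mm thick (x 52 to 55), turns down 11 mm. Between lip and back wall: a slot 7 mm wide, 11 deep, open downwards.
- panel: Fixed upright grey sheet-metal louvered panel, 240 mm wide, 180 high, 3 thick, rigid. Origin: on the table below its front face; that flat face is the plane x = 0 and looks to -x; y runs along panel and rails; z up. Its foot, 8 mm high, reaches 20 mm in front of the face. Poses are too coarse to seat the bin by position alone: feel for contact slowly; bin against panel stays under 30 N.
- rail_top (a point): Middle of the top edge of the top rail, at (-12.5, 0, 132) mm in the panel's frame, same axes. Three alike rails, strips 3 mm thick (x -14 to -11), y -110 to 90, tops at z 52, 92, 132; behind each a channel 11 mm wide, 15 deep, open upwards. Bin hung: yaw as the panel, flange on the top rail's edge (bin underside z = 75), lip in the channel, rail in slot with 4 mm play (released, it leans 4 deg).
- keeper: Fixed yellow keeper plate over the top rail, y -45 to -105 mm, z 140 to 145, reaching 18 mm out from the face, 5 mm above a hung bin's flange: there the bin can be neither lowered nor lifted. Origin, axes as the panel's. Under it the red end stop, 30 mm out from the face, z 111 to 138, clamped (rigid) with its face, looking to +y, anywhere from y = -100 to -70 mm: not reported, find it by feel.
- padlock: Steel padlock, body 30 x 36 x 16 mm with steel shackle, about 0.08 kg, lying loose on the bin's floor; stays in the bin. Origin: underside of its body.
- tin: Bystander: blue first aid tin with a white band and cross, 120 x 180 x 62 mm. Origin: centre of underside.
- mallet: Bystander: orange rubber mallet lying down, 240 mm long, 60 mm tall. Origin: on the table under the handle.
- whistle: Bystander: small white enamel whistle, 50 mm. Origin: underside.
- mug: Bystander: white mug, 80 mm wide, 90 mm tall. Origin: centre of underside.
- torch: Bystander: yellow torch standing on its head, 46 mm wide, 122 mm tall. Origin: centre of underside.
- flap (a joint): Bystander: hinged aluminium flap over the plywood recess box (240 x 240 mm, 81 mm high) on the right; opening angle in rad, 0 shut. Stays shut.
Not all that is in view belongs to the job. There is more than one size of the bin; the job needs the smallest.

How it is judged:
By the outcome, as a careful person would: the job done as asked, in the order asked, and still so for the second after the job is handed in, with the robot touching nothing.
It also fails if it takes over 58 s, if anything falls off the work surface, if the arm or the gripper's body presses on something with over 40 N, if the wrist force passes 120 N, or if a joint passes its speed limit or range.

### The arm

A 6-joint arm with a two-finger parallel gripper is mounted at the origin on the work surface. World frame = base frame: x ahead of the robot, y to its left, z up, the work surface at z = 0. Lengths are in m, angles in rad, forces in N, time in s.
With the tool pointing down it reaches from about 0.375 to 0.9 m from the base axis. Payload 3.1 kg.
Tool frame: the origin (TCP) lies at the very end of the fingers, on their centre line; the grasp point (between the pads) lies tcp_to_grasp behind it (tcp_to_grasp is the distance from the TCP to the grasp point, in m); z points along the fingers, y is the line along which they close (so a half turn about z gives the same grasp; the last joint's range is limited). The gripper opens to 87 mm and grips with 3 to 60 N. Pads are 19 mm wide; open, the fingers measure 117 mm over their backs; the gripper's body (75 mm by 190 mm) begins 51 mm behind the grasp point.
Start: joints at [0.981, 0.527, 1.433, -0, 1.181, -0.178], TCP at [0.25, 0.573, 0.183] pointing down, gripper open.
Joint ranges: [-3.08, 3.08], [-0.75, 2.2], [0.22, 2.44], [-1.43, 4.57], [0, 2.65], [-2.85, 2.85]. Speed limits (rad/s): [2.79, 2.79, 3.14, 3.14, 3.14, 3.14].

### API

Orientations are given as [roll, pitch, yaw] about the fixed x, y, z axes, in that order (R = Rz(yaw) Ry(pitch) Rx(roll)).
In Python, from bench import * gives the robot as it stands.
- The arm moves only by the tool carry_out, never from a script. Its arguments are lists of equal length, an entry for each row: "gripper": the finger opening in cm, from 0 to 8.7; "travel": the shift along the world's x, y, z in cm, a list of three; "twist": the turn about the world's z in rad. A call has 1 to 5 rows; each row is the pose to reach, as a shift and turn from the pose commanded when the call began; what a row does not reach only later rows make up. A row lasts 1/10 s, in which the tool goes at most 50 mm and 8.59 degrees, less where a joint would pass 70% of its speed; a pose out of reach is approached as far as the arm can. A call with a gripper value outside its range is refused whole. The fingers move at their own pace and stop on an object; "squeeze" is the grip in N (left out, the last holds). Time passes only in rows, so rows that repeat a pose let the fingers close. It gives the time, the measured TCP pose, the force, the opening and the grip force at its end, in the units of the state.
- read_state(): the state, without advancing time (a new reading comes with each control period).
- grab_frame(name): name is "scene" or "top"; returns the picture (480x640x3 uint8, red, green, blue); there is no depth.
- camera_params(name): a dict with "fx", "fy", "cx", "cy" (pixels), "R" (3x3) and "t" (3): a world point X has camera coordinates R X + t. Camera axes: x right, y down, z forward; pixel columns grow to the right and rows downward; lengths in m; the calibration is good to about 2 mm. A picture is of the moment at which its call begins. camera_params takes no time and is no camera call.
- job_done(): hands the job in; it is judged then, once.
Trained networks look in the newest picture that a camera, given by its name, has taken for a name from the list of things; names that differ only in an ending like _2 or _b are one class to them, and where a whole thing is asked for, a point or a joint stands for the part that bears it (a point fixed in the world has none). Each returns a list of dicts, best first, with "score" (0 to 1); they miss things now and then, are a little off and sometimes report something else, mostly with a low value. They report only what shows in the picture. A call takes as long as a camera call. They do not tell look-alikes from the thing itself.
- outline_of(label, camera): "pixels" (480x640 bool, what is visible of it) and "position" ([row, column] in pixels, amid what is visible of it).
The state is a dict: "clock": time; "joints": joint angles; "dq": joint speeds; "tau": joint torques, N m; "ee_pos": TCP position; "ee_rot": TCP orientation; "wrist_force": force on the tool from outside, world axes, zero at the start; "wrist_torque": the same for the moment, N m; "grip_width": finger opening in m; "grip_force": force on a finger pad.
Only numpy, scipy, OpenCV 4.12 (cv2) and the standard library are available. Lean on these libraries where they do the work, as an engineer would, in place of code of your own. Each camera call takes 0.05 s, during which the arm holds its last target. There are 200 camera calls.

## Working session

There is one attempt and no reset: what is moved stays moved. The work goes in short steps, Python scripts to look and compute and a tool call to move; the robot and the scene stay as the last step left them, time stands still between calls to the robot, and variables do not carry over. Pictures are saved under pics/ and viewed, at most 10 in all, crops included, and the job is handed in when it is done.

Besides the shell and the picture viewer there is one more tool, called in YAML: its name, and indented under it one key for each argument. carry_out: Moves the arm, as the interface text tells. Its arguments: {"type":"object","properties":{"gripper":{"type":"array","items":{"type":"number"}},"travel":{"type":"array","items":{"type":"array","items":{"type":"number"}}},"twist":{"type":"array","items":{"type":"number"}},"squeeze":{"type":"number"}},"required":["gripper","travel","twist"]}

```bash
mkdir -p pics; python3 - <<'E'
from bench import *
import cv2,numpy as np
for n in("scene","top"):
    f=grab_frame(n); cv2.imwrite(f"pics/{n}0.png",cv2.cvtColor(f,cv2.COLOR_RGB2BGR))
    p=camera_params(n); print(n,{k:np.round(v,4).tolist() for k,v in p.items()})
    for l in("bin","panel","keeper","padlock"):
        for d in outline_of(l,n)[:4]: print(n,l,round(d["score"],2),np.round(d["position"]),d["pixels"].sum())
s=read_state();print(s)
E
```

```text
scene {'fx': 500.5165, 'fy': 500.5165, 'cx': 321.1928, 'cy': 236.9594, 'R': [[-0.4027, 0.9153, -0.013], [0.5576, 0.234, -0.7965], [-0.7259, -0.3279, -0.6046]], 't': [0.177, -0.2468, 2.0099]}
scene bin 0.96 [218. 352.] 1379
scene bin 0.64 [231. 265.] 826
scene bin 0.56 [206. 289.] 1267
scene panel 0.66 [266. 382.] 4313
top {'fx': 545.5916, 'fy': 545.5916, 'cx': 316.1312, 'cy': 230.8771, 'R': [[-0.0189, -0.9998, 0.0105], [-0.9839, 0.0167, -0.1779], [0.1777, -0.0137, -0.984]], 't': [0.0399, 0.5689, 1.3059]}
top bin 0.88 [307. 390.] 2184
top bin 0.76 [236. 387.] 886
top bin 0.74 [324. 296.] 2142
top bin 0.66 [229. 222.] 4091
top panel 0.84 [233. 224.] 4116
top keeper 0.78 [193. 238.] 212
top padlock 0.57 [243. 395.] 239
{'clock': 0.5, 'joints': array([ 9.80471161e-01,  5.27551027e-01,  1.43275942e+00, -3.16936061e-06,
        1.18141725e+00, -1.78474095e-01]), 'dq': array([ 0.00154242, -0.00219918, -0.00029184,  0.0012787 ,  0.00243755,
        0.00029596]), 'tau': array([-9.39685015e-04, -4.39611697e+01, -1.76788348e+01,  6.33559981e-02,
        5.14881522e-02, -2.72907653e-05]), 'ee_pos': array([0.25011169, 0.57269824, 0.18249806]), 'ee_rot': array([-3.14145923e+00, -2.10889116e-05,  2.72974278e+00]), 'wrist_force': array([-0.14513745, -0.61038364, -0.25241635]), 'wrist_torque': array([-0.00653408,  0.02807127, -0.00708461]), 'grip_force': 0.0, 'grip_width': 0.08716596595355193}
```

View pics/scene0.png

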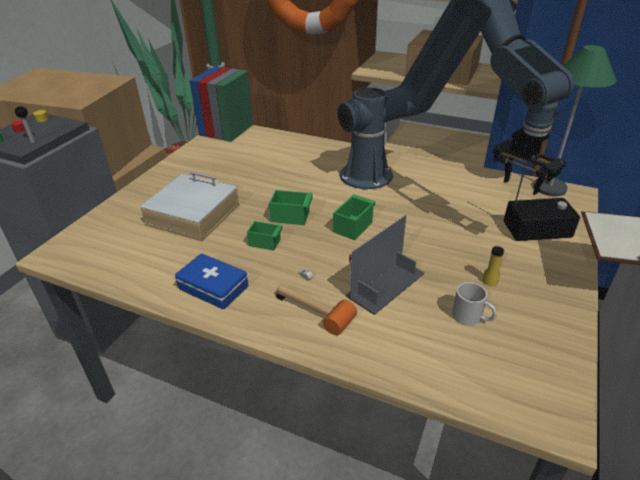

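View pics/top0.png

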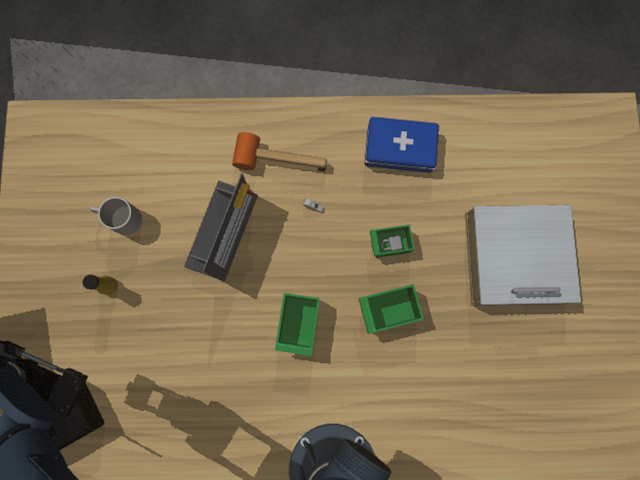

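The top view shows three green bins: a small one with the padlock at (392,241) and larger ones at (297,323) and (392,309). The panel is at (222,228), with the yellow keeper near (238,193). I choose the bin at (392,241) and check it in a close crop.

```bash
python3 - <<'E'
import cv2,numpy as np
a=cv2.imread("pics/top0.png");b=cv2.imread("pics/scene0.png")
rs=lambda im,x0,y0,w,h,k:cv2.resize(im[y0:y0+h,x0:x0+w],None,fx=k,fy=k,interpolation=cv2.INTER_CUBIC)
A=rs(a,362,216,60,50,6)   # 360x300
B=rs(b,235,210,60,50,6)
C=rs(a,180,170,90,75+40,4) 
C=rs(a,180,170,90,115,0) if 0 else cv2.resize(a[170:285,180:270],(235,300),interpolation=cv2.INTER_CUBIC)
D=cv2.resize(b[210:310,340:430],(360,300),interpolation=cv2.INTER_CUBIC)
C=cv2.resize(a[170:285,180:270],(360,300),interpolation=cv2.INTER_CUBIC)
cv2.imwrite("pics/crop1.png",np.vstack([np.hstack([A,B]),np.hstack([C,D])]))
E
```

```text
(no output)
```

View pics/crop1.png

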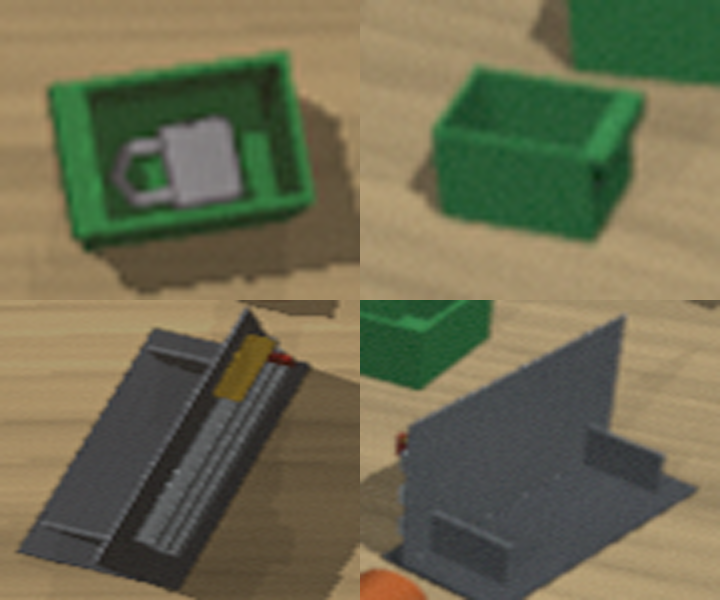

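The crop confirms the small bin holds the padlock, with its lip on the left in the top view (world +y). The keeper and red stop are at the far (world +x) end of the panel, and the rails face world -y. Next I fit both poses.

```bash
cat > h.py <<'E'
from bench import *
import numpy as np,cv2
from scipy.optimize import least_squares,minimize
def proj(c,X):
    p=camera_params(c);q=np.asarray(X)@np.array(p["R"]).T+np.array(p["t"])
    return np.c_[p["fx"]*q[:,0]/q[:,2]+p["cx"],p["fy"]*q[:,1]/q[:,2]+p["cy"]]
def T(v,P):
    c,s=np.cos(v[2]),np.sin(v[2]);P=np.asarray(P,float)
    return np.c_[c*P[:,0]-s*P[:,1]+v[0],s*P[:,0]+c*P[:,1]+v[1],P[:,2]]
def fit(obs,v0):
    f=lambda v:np.concatenate([(proj(c,T(v,np.array(L)[None]/1e3))[0]-px) for c,L,px in obs])
    r=least_squares(f,v0,loss="soft_l1");return r.x,r.fun.reshape(-1,2)
E
python3 - <<'E'
from h import *
import bench; print([n for n in dir(bench) if not n.startswith('_')], getattr(bench,'tcp_to_grasp',None))
A=lambda u,v:(362+(u+.5)/6-.5,216+(v+.5)/6-.5)
B=lambda u,v:(235+(u-360+.5)/6-.5,210+(v+.5)/6-.5)
C=lambda u,v:(180+(u+.5)/4-.5,170+(v-300+.5)/2.609-.5)
D=lambda u,v:(340+(u-360+.5)/4-.5,210+(v-300+.5)/3-.5)
o=[("top",(1.5,-120,180),C(248,310)),("top",(1.5,120,180),C(100,565)),("scene",(1.5,120,180),D(625,317)),("scene",(1.5,-120,180),D(412,427)),
("top",(-20,120,8),C(183,590)),("top",(-20,-120,8),C(308,368)),("top",(0,-105,145),C(248,338)),("top",(-18,-105,145),C(275,345)),("top",(-18,-45,145),C(243,400)),("top",(0,-45,145),C(216,395))]
v,r=fit(o,[.6,.2,1.3]);print("panel",v,"\n",r.round(1))
o=[("top",(-45,-32,60),A(288,52)),("top",(-45,32,60),A(312,200)),("top",(55,-32,60),A(52,90)),("top",(55,32,60),A(82,240)),
("scene",(-45,-32,60),B(436,128)),("scene",(-45,32,60),B(478,68)),("scene",(55,-32,60),B(592,160)),("scene",(55,32,60),B(643,95)),("scene",(-45,-32,0),B(440,215)),("scene",(45,-32,0),B(598,240))]
for y in(1.5,):
    v,r=fit(o,[.6,-.1,y]);print("bin",v,"\n",r.round(1))
# mask check
for l,c in(("bin","top"),("bin","scene")):
    grab_frame(c)
    for d in outline_of(l,c): print(c,np.round(d["position"]),d["pixels"].sum())
E
```

```text
['Unreachable', 'camera_params', 'grab_frame', 'job_done', 'outline_of', 'read_state', 'tcp_to_grasp'] 0.0187
panel [0.57060402 0.23912528 1.22444091] 
 [[-0.3 -0.7]
 [-0.7  0.7]
 [-0.7 -1.7]
 [-0.7 -0.8]
 [-0.4  0.9]
 [ 0.8 -1.6]
 [-0.  -1.2]
 [ 0.5 -1.4]
 [-0.4  1.1]
 [-0.9  0.6]]
bin [ 0.54276231 -0.16203585  1.70644542] 
 [[ 0.   0. ]
 [ 0.8  0.6]
 [-0.3 -0.3]
 [-0.9  0.1]
 [-1.1  0.4]
 [-0.6 -0.6]
 [ 2.  -0.1]
 [ 0.2 -0.6]
 [ 0.1  0.5]
 [-0.7  0.8]]
top [309. 388.] 2193
top [236. 388.] 964
scene [208. 289.] 1259
scene [219. 353.] 1303
scene [231. 264.] 803
```

carry_out:
  gripper: [8.7, 8.7, 8.7, 8.7, 8.7]
  travel:
    - [0, 0, 5]
    - [1, -1.5, 9]
    - [2.6, -5.5, 11]
    - [4.4, -10, 12]
    - [6.2, -14.6, 12]
  twist: [0, -0.1, -0.2, -0.3, -0.4]

```text
clock: 1.2
ee_pos: [0.3134, 0.4265, 0.3048]
ee_rot: [3.136, 0.0, 2.327]
wrist_force: [0.2, -0.3, 0.1]
grip_width: 0.0873
grip_force: 0.0
```

carry_out:
  gripper: [8.7, 8.7, 8.7, 8.7, 8.7]
  travel:
    - [1.8, -4.6, 0]
    - [3.6, -9.2, 0]
    - [5.4, -13.8, 0]
    - [7.2, -18.4, 0]
    - [9, -23, 0]
  twist: [-0.1, -0.2, -0.3, -0.4, -0.5]

```text
clock: 1.7
ee_pos: [0.4025, 0.195, 0.3029]
ee_rot: [3.14, 0.0, 1.826]
wrist_force: [0.6, 0.4, 0.2]
grip_width: 0.087
grip_force: 0.0
```

carry_out:
  gripper: [8.7, 8.7, 8.7, 8.7, 8.7]
  travel:
    - [1.8, -4.6, 0]
    - [3.6, -9.2, 0]
    - [5.4, -13.8, -2]
    - [7.2, -18.4, -4]
    - [9, -23, -6]
  twist: [-0.04, -0.08, -0.12, -0.12, -0.12]

```text
clock: 2.2
ee_pos: [0.4894, -0.0267, 0.2461]
ee_rot: [3.14, 0.0, 1.709]
wrist_force: [0.5, 0.1, 0.3]
grip_width: 0.0872
grip_force: 0.0
```

carry_out:
  gripper: [8.7, 8.7, 8.7, 8.7, 8.7]
  travel:
    - [1.7, -4.3, 0]
    - [3.4, -8.6, -3]
    - [5.1, -12.9, -7]
    - [5.1, -12.9, -10]
    - [5.1, -12.9, -10]
  twist: [0, 0, 0, 0, 0]

```text
clock: 2.7
ee_pos: [0.5366, -0.1542, 0.1412]
ee_rot: [-3.133, -0.006, 1.707]
wrist_force: [0.4, 1.0, 0.4]
grip_width: 0.0868
grip_force: 0.0
```

carry_out:
  gripper: [8.7, 8.7]
  travel:
    - [0, 0, 0]
    - [0, 0, 0]
  twist: [0, 0]

```text
clock: 2.9
ee_pos: [0.5406, -0.1532, 0.1482]
ee_rot: [3.139, 0.001, 1.711]
wrist_force: [0.2, 0.6, -0.2]
grip_width: 0.087
grip_force: 0.0
```

```bash
python3 - <<'E'
from h import *
s=read_state();print(s["clock"],s["ee_pos"],s["ee_rot"],s["joints"].round(2))
f=grab_frame("top"); a=cv2.cvtColor(f,cv2.COLOR_RGB2BGR)
b=cv2.cvtColor(grab_frame("scene"),cv2.COLOR_RGB2BGR)
rs=lambda im,x,y:cv2.resize(im[y:y+100,x:x+100],(400,400),interpolation=cv2.INTER_CUBIC)
cv2.imwrite("pics/pre.png",np.hstack([rs(a,340,190),rs(b,215,170)]))
E
```

```text
2.9 [ 0.54063122 -0.15319495  0.14816338] [3.13922331e+00 1.38502108e-03 1.71086102e+00] [-0.48  0.49  1.63  0.    1.02 -0.62]
```

View pics/pre.png

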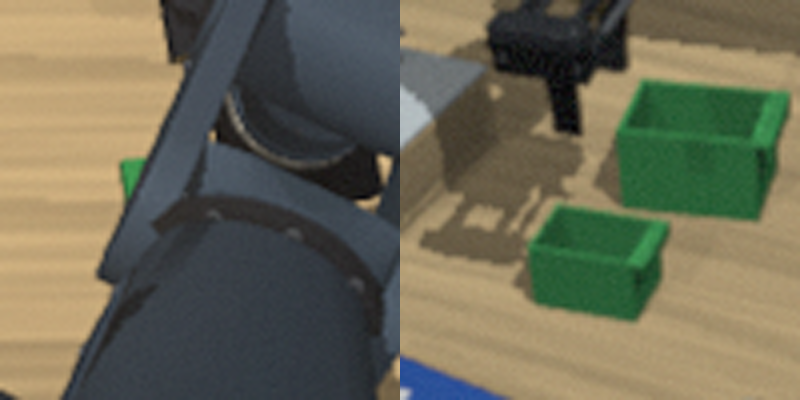

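The scene crop shows the fingertips at about (256,202), which looks off the bin. I'll compare this with where the TCP projects.

```bash
python3 - <<'E'
from h import *
s=read_state();p=s["ee_pos"];print(s["clock"],p,proj("scene",[p,[.5428,-.162,.06]]).round(1),proj("top",[p]).round(1))
y=s["ee_rot"][2];d=np.array([np.sin(y),-np.cos(y),0])*.05
print(proj("scene",[p+d,p-d]).round(1))
E
```

```text
3.0 [ 0.5408853  -0.15317016  0.14859433] [[263.2 205.4]
 [262.7 227.8]] [[396.1 234.2]]
[[257.3 214.2]
 [268.7 197.1]]
```

```bash
python3 - <<'E'
from h import *
p=np.array([.2501,.5727,.1825]);y=2.7297;d=np.array([np.sin(y),-np.cos(y),0])*.05
print(proj("scene",[p,p+d,p-d]).round(1));print(proj("top",[p,p+d,p-d]).round(1))
b=cv2.imread("pics/scene0.png");c=cv2.cvtColor(grab_frame("scene"),cv2.COLOR_RGB2BGR)
rs=lambda im,x,y:cv2.resize(im[y:y+100,x:x+100],(400,400),interpolation=cv2.INTER_CUBIC)
cv2.imwrite("pics/pre2.png",np.hstack([rs(b,485,130),rs(c,215,140)]))
print(read_state()["ee_pos"])
E
```

```text
[[516.8 198.1]
 [532.  204.7]
 [502.2 191.9]]
[[ 64.9 371.6]
 [ 43.9 362.4]
 [ 86.  380.9]]
[ 0.54080847 -0.15322302  0.1485046 ]
```

View pics/pre2.png

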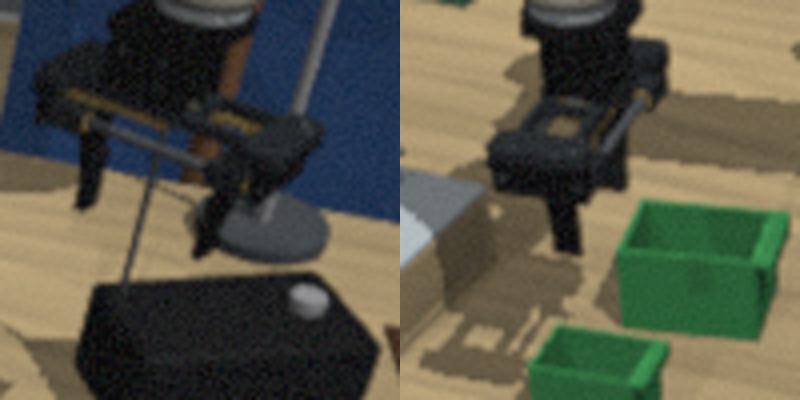

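The fingertips appear 10–11 px higher than the reported TCP in both pictures, which is about 45 mm in height; xy agrees. I'll descend part way and check again.

carry_out:
  gripper: [8.7, 8.7, 8.7, 8.7, 8.7]
  travel:
    - [0.2, -0.9, -3]
    - [0.2, -0.9, -6]
    - [0.2, -0.9, -7.5]
    - [0.2, -0.9, -7.5]
    - [0.2, -0.9, -7.5]
  twist: [0, 0, 0, 0, 0]

```text
clock: 3.55
ee_pos: [0.5426, -0.1626, 0.0724]
ee_rot: [3.14, 0.001, 1.71]
wrist_force: [-0.0, -0.6, 0.5]
grip_width: 0.0872
grip_force: 0.0
```

```bash
python3 - <<'E'
from h import *
s=read_state();p=s["ee_pos"];print(p,s["wrist_force"].round(1))
c=cv2.cvtColor(grab_frame("scene"),cv2.COLOR_RGB2BGR);a=cv2.cvtColor(grab_frame("top"),cv2.COLOR_RGB2BGR)
y=s["ee_rot"][2];d=np.array([np.sin(y),-np.cos(y),0])*.0435
for dz in(0,.045):print(proj("scene",[p+d+[0,0,dz],p-d+[0,0,dz]]).round(1))
rs=lambda im,x,y:cv2.resize(im[y:y+80,x:x+80],(400,400),interpolation=cv2.INTER_CUBIC)
cv2.imwrite("pics/pre3.png",np.hstack([rs(c,225,170),rs(a,350,200)]))
E
```

```text
[ 0.54258582 -0.16264946  0.07243289] [-0.  -0.6  0.5]
[[257.3 232.4]
 [267.  217.2]]
[[256.  220.8]
 [265.9 205.9]]
```

View pics/pre3.png

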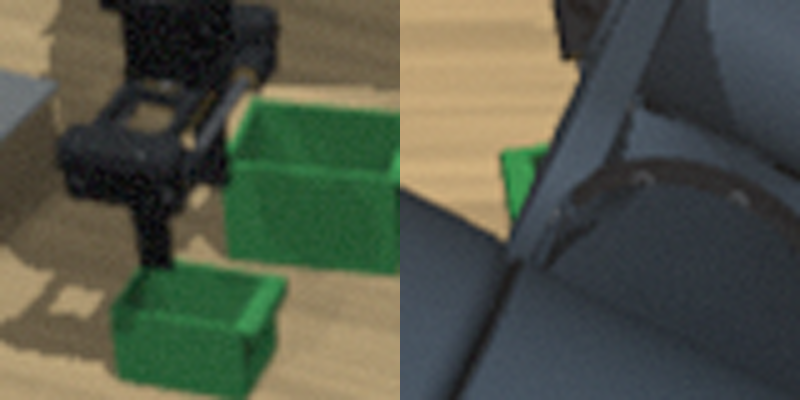

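carry_out:
  gripper: [8.7, 8.7, 8.7, 8.7, 8.7]
  travel:
    - [0, 0, -2]
    - [0, 0, -3.5]
    - [0, 0, -4.5]
    - [0, 0, -5.1]
    - [0, 0, -5.1]
  twist: [0, 0, 0, 0, 0]

```text
clock: 4.15
ee_pos: [0.5418, -0.1627, 0.0201]
ee_rot: [-3.141, -0.0, 1.71]
wrist_force: [-0.2, 0.1, -0.4]
grip_width: 0.0868
grip_force: 0.0
```

```bash
python3 - <<'E'
from h import *
s=read_state();p=s["ee_pos"];print(p,s["wrist_force"].round(1))
c=cv2.cvtColor(grab_frame("scene"),cv2.COLOR_RGB2BGR)
y=s["ee_rot"][2];d=np.array([np.sin(y),-np.cos(y),0])*.0435
for dz in(0,.045):print(proj("scene",[p+d+[0,0,dz],p-d+[0,0,dz]]).round(1))
cv2.imwrite("pics/pre4.png",cv2.resize(c[190:270,215:315],(800,600),interpolation=cv2.INTER_CUBIC))
E
```

```text
[ 0.54177452 -0.16269321  0.02014105] [-0.2  0.1 -0.4]
[[258.9 245.2]
 [268.4 229.8]]
[[257.7 234.1]
 [267.3 218.9]]
```

View pics/pre4.png

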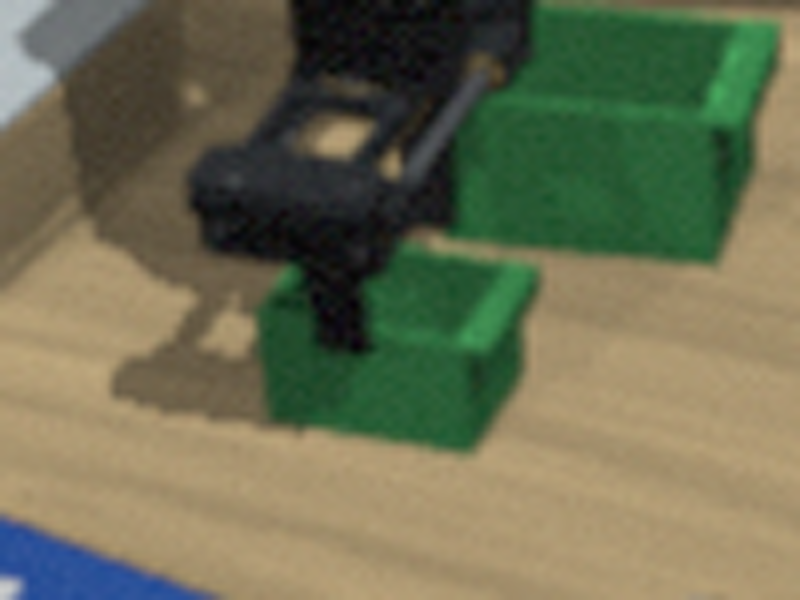

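The near finger's tip is at about (257,237), just below the rim, so the true height is about 37 mm above the reported one. I'll touch down gently to zero the height.

carry_out:
  gripper: [8.7, 8.7, 8.7, 8.7, 8.7]
  travel:
    - [0, 0, -0.5]
    - [0, 0, -1.0]
    - [0, 0, -1.4]
    - [0, 0, -1.7]
    - [0, 0, -1.9]
  twist: [0, 0, 0, 0, 0]

```text
clock: 4.7
ee_pos: [0.5416, -0.1627, 0.0008]
ee_rot: [-3.141, -0.0, 1.71]
wrist_force: [-0.0, -0.7, 0.6]
grip_width: 0.087
grip_force: 0.0
```

carry_out:
  gripper: [8.7, 8.7, 8.7, 8.7]
  travel:
    - [0, 0, -0.2]
    - [0, 0, -0.4]
    - [0, 0, -0.6]
    - [0, 0, -0.6]
  twist: [0, 0, 0, 0]

```text
clock: 5.1
ee_pos: [0.5416, -0.1626, -0.005]
ee_rot: [-3.141, -0.0, 1.71]
wrist_force: [-0.0, -0.1, 0.3]
grip_width: 0.087
grip_force: 0.0
```

carry_out:
  gripper: [8.7, 8.7, 8.7, 8.7, 8.7]
  travel:
    - [0, 0, -0.3]
    - [0, 0, -0.6]
    - [0, 0, -0.9]
    - [0, 0, -1.2]
    - [0, 0, -1.4]
  twist: [0, 0, 0, 0, 0]

```text
clock: 5.6
ee_pos: [0.5416, -0.1627, -0.0191]
ee_rot: [-3.141, -0.0, 1.71]
wrist_force: [0.7, -0.2, -0.5]
grip_width: 0.0872
grip_force: 0.0
```

carry_out:
  gripper: [8.7, 8.7, 8.7, 8.7, 8.7]
  travel:
    - [0, 0, -0.1]
    - [0, 0, -0.2]
    - [0, 0, -0.3]
    - [0, 0, -0.4]
    - [0, 0, -0.5]
  twist: [0, 0, 0, 0, 0]

```text
clock: 6.1
ee_pos: [0.5418, -0.1628, -0.0238]
ee_rot: [3.142, 0.0, 1.71]
wrist_force: [-0.2, -0.1, -0.7]
grip_width: 0.0872
grip_force: 0.0
```

carry_out:
  gripper: [8.7, 8.7, 8.7, 8.7, 8.7]
  travel:
    - [0, 0, -0.1]
    - [0, 0, -0.2]
    - [0, 0, -0.3]
    - [0, 0, -0.4]
    - [0, 0, -0.5]
  twist: [0, 0, 0, 0, 0]

```text
clock: 6.6
ee_pos: [0.5418, -0.1627, -0.0288]
ee_rot: [-3.142, -0.0, 1.71]
wrist_force: [-0.6, 0.9, -0.4]
grip_width: 0.0869
grip_force: 0.0
```

carry_out:
  gripper: [8.7, 8.7, 8.7]
  travel:
    - [0, 0, -0.1]
    - [0, 0, -0.2]
    - [0, 0, -0.3]
  twist: [0, 0, 0]

```text
clock: 6.9
ee_pos: [0.5418, -0.1627, -0.0318]
ee_rot: [-3.142, 0.0, 1.71]
wrist_force: [-0.9, -0.5, -0.6]
grip_width: 0.087
grip_force: 0.0
```

carry_out:
  gripper: [8.7, 8.7, 8.7]
  travel:
    - [0, 0, -0.1]
    - [0, 0, -0.2]
    - [0, 0, -0.3]
  twist: [0, 0, 0]

```text
clock: 7.2
ee_pos: [0.5418, -0.1627, -0.0348]
ee_rot: [3.142, -0.0, 1.71]
wrist_force: [0.1, -0.5, 0.9]
grip_width: 0.0869
grip_force: 0.0
```

carry_out:
  gripper: [8.7, 8.7, 8.7]
  travel:
    - [0, 0, -0.1]
    - [0, 0, -0.2]
    - [0, 0, -0.3]
  twist: [0, 0, 0]

```text
clock: 7.5
ee_pos: [0.5418, -0.1627, -0.0378]
ee_rot: [-3.142, 0.0, 1.71]
wrist_force: [0.4, 0.2, -0.5]
grip_width: 0.087
grip_force: 0.0
```

carry_out:
  gripper: [8.7, 8.7, 8.7]
  travel:
    - [0, 0, -0.1]
    - [0, 0, -0.2]
    - [0, 0, -0.3]
  twist: [0, 0, 0]

```text
clock: 7.8
ee_pos: [0.5418, -0.1627, -0.0396]
ee_rot: [3.142, 0.0, 1.71]
wrist_force: [-2.6, 1.2, 17.2]
grip_width: 0.0869
grip_force: 8.1
```

carry_out:
  gripper: [8.7, 8.7]
  travel:
    - [0, 0, -0.1]
    - [0, 0, -0.2]
  twist: [0, 0]

```text
clock: 8.0
ee_pos: [0.5419, -0.1628, -0.0397]
ee_rot: [3.141, 0.0, 1.71]
wrist_force: [-4.5, 2.7, 29.8]
grip_width: 0.0871
grip_force: 14.9
```

Table contact is at reported z = -39.5 mm, so the z reading is biased by -39.5 mm. I raise to the grasp height and grip.

carry_out:
  gripper: [8.7, 8.7, 8.7, 6.5, 5.5]
  travel:
    - [0, 0.1, 1.2]
    - [0, 0.2, 2.5]
    - [0, 0.2, 2.5]
    - [0, 0.2, 2.5]
    - [0, 0.2, 2.5]
  twist: [0, 0, 0, 0, 0]
  squeeze: 25

```text
clock: 8.5
ee_pos: [0.5415, -0.1606, -0.0182]
ee_rot: [-3.141, -0.0, 1.71]
wrist_force: [0.4, -0.1, 0.8]
grip_width: 0.078
grip_force: 0.0
```

carry_out:
  gripper: [5.5, 5.5, 5.5, 5.5]
  travel:
    - [0, 0, 0]
    - [0, 0, 0]
    - [0, 0, 0]
    - [0, 0, 0]
  twist: [0, 0, 0, 0]

```text
clock: 8.9
ee_pos: [0.5413, -0.1605, -0.0182]
ee_rot: [-3.14, -0.001, 1.71]
wrist_force: [-0.7, 0.8, -2.4]
grip_width: 0.0636
grip_force: 25.0
```

carry_out:
  gripper: [5.5, 5.5, 5.5, 5.5, 5.5]
  travel:
    - [0, 0, 1]
    - [0, 0, 3]
    - [0, 0, 6]
    - [0, 0, 9]
    - [0, 1, 11]
  twist: [0, 0, 0, 0, 0]

```text
clock: 9.4
ee_pos: [0.543, -0.1522, 0.095]
ee_rot: [3.138, 0.003, 1.709]
wrist_force: [0.8, -0.9, -1.8]
grip_width: 0.0641
grip_force: 25.0
```

carry_out:
  gripper: [5.5, 5.5, 5.5, 5.5, 5.5]
  travel:
    - [-0.2, 3, 0]
    - [-0.5, 7, 0]
    - [-0.8, 11, 0]
    - [-1.1, 15, 0]
    - [-1.4, 19, 0]
  twist: [-0.08, -0.18, -0.28, -0.38, -0.486]

```text
clock: 9.9
ee_pos: [0.5273, 0.0407, 0.0929]
ee_rot: [3.141, -0.0, 1.219]
wrist_force: [1.0, -0.1, -1.7]
grip_width: 0.0641
grip_force: 25.0
```

carry_out:
  gripper: [5.5, 5.5, 5.5, 5.5, 5.5]
  travel:
    - [-0.2, 3.5, 0]
    - [-0.4, 7, 0]
    - [-0.6, 10, 0]
    - [-0.6, 12, 0]
    - [-0.6, 12, 0]
  twist: [0, 0, 0, 0, 0]

```text
clock: 10.4
ee_pos: [0.5213, 0.1618, 0.0929]
ee_rot: [3.141, -0.001, 1.227]
wrist_force: [-0.1, -0.0, -1.5]
grip_width: 0.0639
grip_force: 25.0
```

```bash
python3 - <<'E'
from h import *
s=read_state();print(s["clock"],s["ee_pos"],s["ee_rot"],s["wrist_force"].round(1),s["wrist_torque"].round(2))
c=cv2.cvtColor(grab_frame("scene"),cv2.COLOR_RGB2BGR);a=cv2.cvtColor(grab_frame("top"),cv2.COLOR_RGB2BGR)
rs=lambda im,x,y:cv2.resize(im[y:y+120,x:x+120],(400,400),interpolation=cv2.INTER_CUBIC)
cv2.imwrite("pics/at.png",np.hstack([rs(c,310,180),rs(a,170,170)]))
E
```

```text
10.4 [0.52126005 0.16179154 0.09285017] [ 3.14130854e+00 -8.32284640e-04  1.22738223e+00] [-0.1 -0.  -1.5] [-0.09  0.04 -0.01]
```

View pics/at.png

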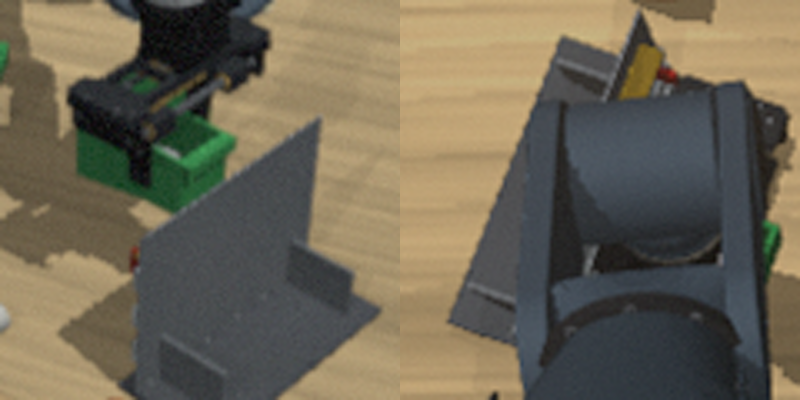

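The scene crop shows the bin held level in front of the panel, and the top view shows the keeper clear at the far end. I now feel for the panel face.

carry_out:
  gripper: [5.5, 5.5, 5.5, 5.5, 5.5]
  travel:
    - [0.24, 0.66, 0]
    - [0.47, 1.32, 0]
    - [0.61, 1.69, 0]
    - [0.68, 1.88, 0]
    - [0.68, 1.88, 0]
  twist: [0, 0, 0, 0, 0]

```text
clock: 11.0
ee_pos: [0.5288, 0.1781, 0.0922]
ee_rot: [3.142, 0.0, 1.224]
wrist_force: [0.1, -0.5, -1.8]
grip_width: 0.064
grip_force: 25.0
```

carry_out:
  gripper: [5.5, 5.5, 5.5, 5.5, 5.5]
  travel:
    - [0.03, 0.09, 0]
    - [0.07, 0.19, 0]
    - [0.1, 0.28, 0]
    - [0.14, 0.38, 0]
    - [0.17, 0.47, 0]
  twist: [0, 0, 0, 0, 0]

```text
clock: 11.5
ee_pos: [0.5303, 0.1828, 0.0923]
ee_rot: [3.142, -0.0, 1.224]
wrist_force: [0.4, 0.4, -3.5]
grip_width: 0.064
grip_force: 25.0
```

carry_out:
  gripper: [5.5, 5.5, 5.5, 5.5, 5.5]
  travel:
    - [0.03, 0.09, 0]
    - [0.07, 0.19, 0]
    - [0.1, 0.28, 0]
    - [0.14, 0.38, 0]
    - [0.14, 0.38, 0]
  twist: [0, 0, 0, 0, 0]

```text
clock: 12.0
ee_pos: [0.5318, 0.1867, 0.0923]
ee_rot: [3.141, -0.0, 1.224]
wrist_force: [-0.3, 0.3, -1.5]
grip_width: 0.0636
grip_force: 25.0
```

carry_out:
  gripper: [5.5, 5.5, 5.5]
  travel:
    - [0.03, 0.09, 0]
    - [0.07, 0.19, 0]
    - [0.1, 0.28, 0]
  twist: [0, 0, 0]

```text
clock: 12.3
ee_pos: [0.5327, 0.1895, 0.0923]
ee_rot: [3.142, -0.0, 1.224]
wrist_force: [-0.8, -0.5, -2.1]
grip_width: 0.064
grip_force: 25.0
```

carry_out:
  gripper: [5.5, 5.5, 5.5]
  travel:
    - [0.03, 0.09, 0]
    - [0.07, 0.19, 0]
    - [0.07, 0.19, 0]
  twist: [0, 0, 0]

```text
clock: 12.6
ee_pos: [0.5335, 0.1914, 0.0923]
ee_rot: [3.141, -0.0, 1.224]
wrist_force: [-0.2, -0.2, -1.7]
grip_width: 0.064
grip_force: 25.0
```

carry_out:
  gripper: [5.5, 5.5, 5.5]
  travel:
    - [0.03, 0.09, 0]
    - [0.07, 0.19, 0]
    - [0.07, 0.19, 0]
  twist: [0, 0, 0]

```text
clock: 12.9
ee_pos: [0.5341, 0.1933, 0.0923]
ee_rot: [3.142, -0.0, 1.224]
wrist_force: [-0.4, 0.2, -1.7]
grip_width: 0.0639
grip_force: 25.0
```

carry_out:
  gripper: [5.5, 5.5, 5.5]
  travel:
    - [0.03, 0.09, 0]
    - [0.07, 0.19, 0]
    - [0.07, 0.19, 0]
  twist: [0, 0, 0]

```text
clock: 13.2
ee_pos: [0.5341, 0.1933, 0.0924]
ee_rot: [-3.141, 0.004, 1.224]
wrist_force: [-0.4, -6.0, 1.3]
grip_width: 0.0637
grip_force: 25.0
```

carry_out:
  gripper: [5.5, 5.5, 5.5]
  travel:
    - [0.03, 0.09, 0]
    - [0.07, 0.19, 0]
    - [0.07, 0.19, 0]
  twist: [0, 0, 0]

```text
clock: 13.5
ee_pos: [0.534, 0.1933, 0.0925]
ee_rot: [-3.14, 0.007, 1.224]
wrist_force: [-3.2, -9.9, 3.6]
grip_width: 0.0639
grip_force: 25.0
```

carry_out:
  gripper: [5.5, 5.5, 5.5]
  travel:
    - [0.03, 0.09, 0]
    - [0.07, 0.19, 0]
    - [0.07, 0.19, 0]
  twist: [0, 0, 0]

```text
clock: 13.8
ee_pos: [0.5339, 0.1933, 0.0927]
ee_rot: [-3.14, 0.011, 1.225]
wrist_force: [-4.4, -16.0, 6.2]
grip_width: 0.0635
grip_force: 25.0
```

Face contact is at TCP (0.534, 0.193), which puts the face where I estimated. I back off 6 mm from contact, which is 12 mm from the commanded pose, and then lower.

carry_out:
  gripper: [5.5, 5.5, 5.5, 5.5]
  travel:
    - [-0.2, -0.56, 0]
    - [-0.41, -1.13, 0]
    - [-0.41, -1.13, 0]
    - [-0.41, -1.13, 0]
  twist: [0, 0, 0, 0]

```text
clock: 14.2
ee_pos: [0.5322, 0.1879, 0.0922]
ee_rot: [3.142, -0.001, 1.224]
wrist_force: [0.3, 0.5, -1.4]
grip_width: 0.0641
grip_force: 25.0
```

carry_out:
  gripper: [5.5, 5.5, 5.5, 5.5, 5.5]
  travel:
    - [0, 0, -0.6]
    - [0, 0, -1.2]
    - [0, 0, -1.7]
    - [0, 0, -2.0]
    - [0, 0, -2.0]
  twist: [0, 0, 0, 0, 0]

```text
clock: 14.7
ee_pos: [0.5315, 0.1876, 0.0714]
ee_rot: [-3.14, 0.001, 1.224]
wrist_force: [0.0, -0.1, -1.6]
grip_width: 0.0638
grip_force: 25.0
```

carry_out:
  gripper: [5.5, 5.5, 5.5, 5.5]
  travel:
    - [0, 0, -0.15]
    - [0, 0, -0.3]
    - [0, 0, -0.45]
    - [0, 0, -0.6]
  twist: [0, 0, 0, 0]

```text
clock: 15.1
ee_pos: [0.5324, 0.1877, 0.0668]
ee_rot: [3.141, -0.001, 1.224]
wrist_force: [-0.5, -0.0, 4.1]
grip_width: 0.0636
grip_force: 25.0
```

carry_out:
  gripper: [5.5, 5.5, 5.5, 5.5]
  travel:
    - [0, 0, -0.15]
    - [0, 0, -0.3]
    - [0, 0, -0.45]
    - [0, 0, -0.6]
  twist: [0, 0, 0, 0]

```text
clock: 15.5
ee_pos: [0.533, 0.1888, 0.0615]
ee_rot: [3.14, -0.003, 1.223]
wrist_force: [-1.1, 2.2, 6.4]
grip_width: 0.0638
grip_force: 25.0
```

carry_out:
  gripper: [5.5, 5.5, 5.5]
  travel:
    - [0, 0, -0.1]
    - [0, 0, -0.2]
    - [0, 0, -0.2]
  twist: [0, 0, 0]

```text
clock: 15.8
ee_pos: [0.533, 0.1889, 0.0603]
ee_rot: [3.14, -0.003, 1.223]
wrist_force: [-2.1, 2.8, 10.9]
grip_width: 0.0638
grip_force: 25.0
```

Contact began at about the rail height, and the rail then pushed the bin towards the panel, so the lip is just behind the rail's back edge. I shift 2.5 mm towards the face and continue.

carry_out:
  gripper: [5.5, 5.5, 5.5, 5.5]
  travel:
    - [0.03, 0.09, 0.1]
    - [0.06, 0.16, 0.1]
    - [0.09, 0.24, 0.1]
    - [0.09, 0.24, 0.1]
  twist: [0, 0, 0, 0]

```text
clock: 16.2
ee_pos: [0.5329, 0.1888, 0.0604]
ee_rot: [3.141, 0.002, 1.224]
wrist_force: [-2.7, -4.8, 9.3]
grip_width: 0.0642
grip_force: 25.0
```

```bash
python3 - <<'E'
from h import *
s=read_state();f=s["wrist_force"];u=np.array([.339,.941,0]);w=np.array([-.941,.339,0]);d=s["ee_pos"]-[.5706,.2391,0]
print(s["clock"],s["ee_pos"],s["ee_rot"],"xp",d@u,"yp",d@w,"F",f@u,f@w,f[2],s["wrist_torque"]@u,s["wrist_torque"]@w,s["wrist_torque"][2])
E
```

```text
16.2 [0.5329274  0.18875181 0.06038158] [3.14092500e+00 1.74493123e-03 1.22400627e+00] xp -0.060148661096602114 yp 0.018381875915316426 F -5.444677414382396 0.9243576396681801 9.287780176424658 0.21782869619891215 0.6676956598556283 -0.1427605060767679
```

carry_out:
  gripper: [5.5, 5.5, 5.5, 5.5]
  travel:
    - [0, 0, 0.1]
    - [0, 0, 0.2]
    - [0, 0, 0.3]
    - [0, 0, 0.3]
  twist: [0, 0, 0, 0]

```text
clock: 16.6
ee_pos: [0.5323, 0.1892, 0.0615]
ee_rot: [-3.14, 0.002, 1.224]
wrist_force: [0.8, -4.9, -4.3]
grip_width: 0.0636
grip_force: 25.0
```

```bash
python3 - <<'E'
from h import *
c=cv2.cvtColor(grab_frame("scene"),cv2.COLOR_RGB2BGR);a=cv2.cvtColor(grab_frame("top"),cv2.COLOR_RGB2BGR)
s=read_state();print(s["ee_pos"],s["wrist_force"].round(1))
v=[.5706,.2391,1.2244]
# expected rim corners for bin hung with measured pose: level bin at TCP
d=s["ee_pos"][:2]; z=s["ee_pos"][2]+.0395-.0213
P=T([d[0],d[1],s["ee_rot"][2]],np.array([[-45,-32,60],[-45,32,60],[55,32,60],[55,-32,60],[-45,-32,0],[-45,32,0]])/1e3)+[0,0,z]
print(z,proj("scene",P).round(1).tolist(),proj("top",P).round(1).tolist())
rs=lambda im,x,y,w,h,W,H:cv2.resize(im[y:y+h,x:x+w],(W,H),interpolation=cv2.INTER_CUBIC)
cv2.imwrite("pics/in.png",np.hstack([rs(c,325,190,80,110,436,600),rs(a,200,190,60,100,360,600)]))
E
```

```text
[0.53233229 0.18914362 0.0615424 ] [-1.1 -5.6 -3.5]
0.07974239849196749 [[347.9, 229.8], [361.8, 220.6], [388.1, 234.0], [374.4, 243.9], [347.6, 245.7], [361.1, 236.4]] [[270.8, 234.3], [261.5, 260.3], [220.6, 246.4], [230.3, 220.6], [272.6, 238.6], [263.7, 263.4]]
```

View pics/in.png

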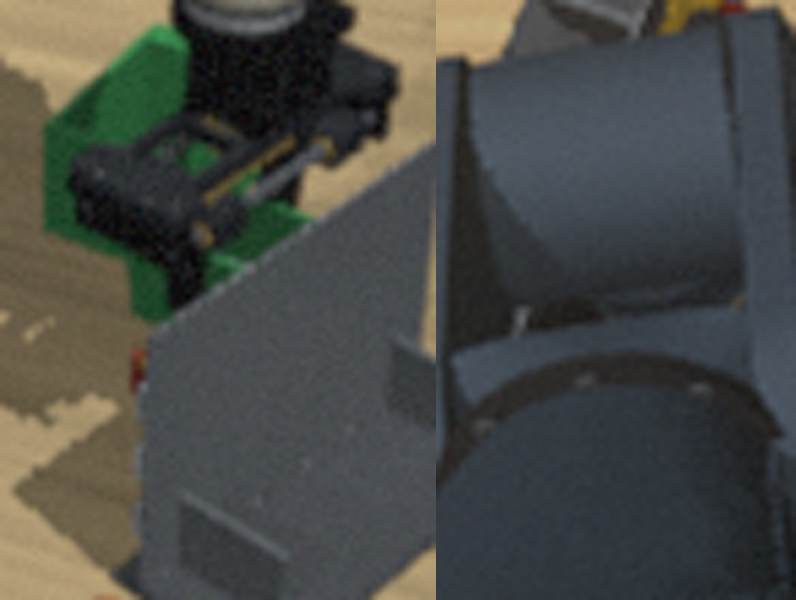

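The crop shows the bin's front hanging low, with its near front bottom corner at about (350,248). So it pitched in the grip during the face push, and its bottom edge caught the middle rail. I'll lift it clear, set it down to level it, and regrip more firmly.

carry_out:
  gripper: [5.5, 5.5, 5.5, 5.5, 5.5]
  travel:
    - [-0.05, -0.15, 0.8]
    - [-0.1, -0.3, 2]
    - [-0.1, -0.3, 3.5]
    - [-0.4, -1.5, 5]
    - [-0.8, -4, 5]
  twist: [0, 0, 0, 0, 0]

```text
clock: 17.2
ee_pos: [0.5273, 0.151, 0.1156]
ee_rot: [3.135, -0.004, 1.227]
wrist_force: [0.0, -0.4, -2.5]
grip_width: 0.0636
grip_force: 25.0
```

carry_out:
  gripper: [5.5, 5.5, 5.5, 5.5, 5.5]
  travel:
    - [0.5, -4, 0]
    - [1.2, -8.5, 0]
    - [2, -13, 0]
    - [2.8, -17.5, 0]
    - [3.6, -22, -1]
  twist: [0, 0, 0, 0, 0]

```text
clock: 17.7
ee_pos: [0.5625, -0.0726, 0.1048]
ee_rot: [3.136, -0.001, 1.224]
wrist_force: [0.5, 0.2, -2.6]
grip_width: 0.0637
grip_force: 25.0
```

carry_out:
  gripper: [5.5, 5.5, 5.5, 5.5, 5.5]
  travel:
    - [0.3, -2, -2.5]
    - [0.6, -3.5, -5.5]
    - [0.6, -3.5, -8.5]
    - [0.6, -3.5, -9.5]
    - [0.6, -3.5, -9.5]
  twist: [0, 0, 0, 0, 0]

```text
clock: 18.2
ee_pos: [0.5657, -0.1047, 0.0066]
ee_rot: [-3.139, -0.0, 1.224]
wrist_force: [0.2, 0.1, -1.2]
grip_width: 0.0638
grip_force: 25.0
```

carry_out:
  gripper: [5.5, 5.5, 5.5, 5.5, 5.5]
  travel:
    - [0, 0, -0.4]
    - [0, 0, -0.8]
    - [0, 0, -1.1]
    - [0, 0, -1.3]
    - [0, 0, -1.3]
  twist: [0, 0, 0, 0, 0]

```text
clock: 18.7
ee_pos: [0.567, -0.1048, -0.0057]
ee_rot: [3.142, -0.0, 1.224]
wrist_force: [-0.8, -0.4, -1.6]
grip_width: 0.0637
grip_force: 25.0
```

carry_out:
  gripper: [5.5, 5.5, 5.5, 5.5, 5.5]
  travel:
    - [0, 0, -0.2]
    - [0, 0, -0.4]
    - [0, 0, -0.6]
    - [0, 0, -0.8]
    - [0, 0, -0.8]
  twist: [0, 0, 0, 0, 0]

```text
clock: 19.2
ee_pos: [0.5671, -0.1048, -0.0133]
ee_rot: [3.142, -0.0, 1.224]
wrist_force: [-0.8, 1.6, 3.2]
grip_width: 0.0638
grip_force: 25.0
```

carry_out:
  gripper: [5.5, 5.5, 5.5, 5.5, 5.5]
  travel:
    - [0, 0, 0]
    - [0, 0, -0.15]
    - [0, 0, -0.3]
    - [0, 0, -0.45]
    - [0, 0, -0.45]
  twist: [0, 0, 0, 0, 0]
  squeeze: 4

```text
clock: 19.7
ee_pos: [0.5672, -0.1052, -0.0186]
ee_rot: [3.141, 0.0, 1.224]
wrist_force: [0.2, 1.3, -1.1]
grip_width: 0.0641
grip_force: 4.0
```

carry_out:
  gripper: [7.2, 7.2, 7.2, 5.5, 5.5]
  travel:
    - [0, 0, 0]
    - [0, 0, 0]
    - [0, 0, 0]
    - [0, 0, 0]
    - [0, 0, 0]
  twist: [0, 0, 0, 0, 0]

```text
clock: 20.2
ee_pos: [0.567, -0.1052, -0.0182]
ee_rot: [3.141, 0.0, 1.224]
wrist_force: [0.0, -0.4, 0.4]
grip_width: 0.0639
grip_force: 4.0
```

carry_out:
  gripper: [5.5, 5.5, 5.5]
  travel:
    - [0, 0, 0]
    - [0, 0, 0]
    - [0, 0, 0]
  twist: [0, 0, 0]
  squeeze: 45

```text
clock: 20.5
ee_pos: [0.5671, -0.1052, -0.0182]
ee_rot: [3.141, 0.0, 1.224]
wrist_force: [0.4, -0.8, -0.5]
grip_width: 0.0638
grip_force: 45.0
```

carry_out:
  gripper: [5.5, 5.5, 5.5, 5.5, 5.5]
  travel:
    - [0, 0, 1]
    - [0, 0, 3]
    - [-0.3, 2, 6]
    - [-0.8, 5.5, 9]
    - [-1.4, 10, 9.5]
  twist: [0, 0, 0, 0, 0]

```text
clock: 21.0
ee_pos: [0.5561, -0.0059, 0.0806]
ee_rot: [3.133, -0.001, 1.221]
wrist_force: [1.0, -0.1, -3.1]
grip_width: 0.0638
grip_force: 45.0
```

carry_out:
  gripper: [5.5, 5.5, 5.5, 5.5, 5.5]
  travel:
    - [-0.6, 4.5, 0]
    - [-1.2, 9, 0]
    - [-1.8, 13, 0]
    - [-2.3, 16, 0]
    - [-2.5, 18, 0]
  twist: [0, 0, 0, 0, 0]

```text
clock: 21.5
ee_pos: [0.5263, 0.1775, 0.0772]
ee_rot: [-3.14, 0.0, 1.226]
wrist_force: [0.4, -0.3, -2.0]
grip_width: 0.0636
grip_force: 45.0
```

carry_out:
  gripper: [5.5, 5.5, 5.5]
  travel:
    - [0, 0, 0]
    - [0, 0, 0]
    - [0, 0, 0]
  twist: [0, 0, 0]

```text
clock: 21.8
ee_pos: [0.5281, 0.1741, 0.0769]
ee_rot: [3.142, 0.0, 1.223]
wrist_force: [0.2, 0.2, -1.8]
grip_width: 0.0637
grip_force: 45.0
```

carry_out:
  gripper: [5.5, 5.5, 5.5, 5.5, 5.5]
  travel:
    - [0.1, 0.28, 0]
    - [0.2, 0.56, 0]
    - [0.3, 0.85, 0]
    - [0.4, 1.13, 0]
    - [0.47, 1.32, 0]
  twist: [0, 0, 0, 0, 0]

```text
clock: 22.3
ee_pos: [0.5329, 0.1884, 0.0767]
ee_rot: [3.142, -0.0, 1.224]
wrist_force: [0.1, 0.4, -1.6]
grip_width: 0.0638
grip_force: 45.0
```

carry_out:
  gripper: [5.5, 5.5, 5.5]
  travel:
    - [0.03, 0.09, 0]
    - [0.07, 0.19, 0]
    - [0.1, 0.28, 0]
  twist: [0, 0, 0]

```text
clock: 22.6
ee_pos: [0.5336, 0.1911, 0.0767]
ee_rot: [-3.141, 0.0, 1.224]
wrist_force: [0.5, -0.6, -2.4]
grip_width: 0.0636
grip_force: 45.0
```

carry_out:
  gripper: [5.5, 5.5, 5.5]
  travel:
    - [0.03, 0.09, 0]
    - [0.07, 0.19, 0]
    - [0.07, 0.19, 0]
  twist: [0, 0, 0]

```text
clock: 22.9
ee_pos: [0.5335, 0.191, 0.0768]
ee_rot: [-3.141, 0.004, 1.224]
wrist_force: [-1.1, -5.5, -0.0]
grip_width: 0.0634
grip_force: 45.0
```

carry_out:
  gripper: [5.5, 5.5, 5.5, 5.5]
  travel:
    - [-0.14, -0.38, 0]
    - [-0.27, -0.75, 0]
    - [-0.27, -0.75, -0.2]
    - [-0.27, -0.75, -0.4]
  twist: [0, 0, 0, 0]

```text
clock: 23.3
ee_pos: [0.5318, 0.1855, 0.0726]
ee_rot: [3.141, -0.0, 1.224]
wrist_force: [0.4, -0.8, -2.6]
grip_width: 0.0639
grip_force: 45.0
```

carry_out:
  gripper: [5.5, 5.5, 5.5, 5.5]
  travel:
    - [0, 0, -0.2]
    - [0, 0, -0.4]
    - [0, 0, -0.6]
    - [0, 0, -0.6]
  twist: [0, 0, 0, 0]

```text
clock: 23.7
ee_pos: [0.5318, 0.1856, 0.0673]
ee_rot: [3.141, -0.0, 1.224]
wrist_force: [-1.3, 0.2, 3.3]
grip_width: 0.064
grip_force: 45.0
```

carry_out:
  gripper: [5.5, 5.5, 5.5, 5.5]
  travel:
    - [0, 0, -0.15]
    - [0, 0, -0.3]
    - [0, 0, -0.45]
    - [0, 0, -0.6]
  twist: [0, 0, 0, 0]

```text
clock: 24.1
ee_pos: [0.5322, 0.1864, 0.0625]
ee_rot: [3.14, -0.002, 1.223]
wrist_force: [-3.5, 1.9, 12.6]
grip_width: 0.0636
grip_force: 45.0
```

```bash
cat >> h.py <<'E'
def st():
    s=read_state();f=s["wrist_force"];m=s["wrist_torque"];u=np.array([.339,.941,0]);w=np.array([-.941,.339,0]);d=s["ee_pos"]-[.5706,.2391,0]
    print("t",s["clock"],"xp %.1f yp %.1f z %.1f"%(d@u*1e3,d@w*1e3,d[2]*1e3),"F",np.round([f@u,f@w,f[2]],1),"M",np.round([m@u,m@w,m[2]],2),"rot",s["ee_rot"].round(4),"w",s["grip_width"].round(4),s["grip_force"])
E
python3 -c "from h import *;st()"
```

```text
Traceback (most recent call last):
  File "h.py", line 15, in st
    print("t",s["clock"],"xp %.1f yp %.1f z %.1f"%(d@u*1e3,d@w*1e3,d[2]*1e3),"F",np.round([f@u,f@w,f[2]],1),"M",np.round([m@u,m@w,m[2]],2),"rot",s["ee_rot"].round(4),"w",s["grip_width"].round(4),s["grip_force"])
                                                                                                                                                                          ^^^^^^^^^^^^^^^^^^^^^
AttributeError: 'float' object has no attribute 'round'
```

carry_out:
  gripper: [5.5, 5.5, 5.5]
  travel:
    - [0, 0, 0.3]
    - [0, 0, 0.6]
    - [0, 0, 0.6]
  twist: [0, 0, 0]

```text
clock: 24.4
ee_pos: [0.5319, 0.1854, 0.0668]
ee_rot: [3.141, -0.0, 1.224]
wrist_force: [0.7, 0.1, -1.8]
grip_width: 0.0635
grip_force: 45.0
```

```bash
python3 -c "from h import *;st()"
```

```text
Traceback (most recent call last):
  File "h.py", line 15, in st
    print("t",s["clock"],"xp %.1f yp %.1f z %.1f"%(d@u*1e3,d@w*1e3,d[2]*1e3),"F",np.round([f@u,f@w,f[2]],1),"M",np.round([m@u,m@w,m[2]],2),"rot",s["ee_rot"].round(4),"w",s["grip_width"].round(4),s["grip_force"])
                                                                                                                                                                          ^^^^^^^^^^^^^^^^^^^^^
AttributeError: 'float' object has no attribute 'round'
```

```bash
sed -i 's/s\["grip_width"\].round(4)/round(s["grip_width"],4)/' h.py; python3 -c "from h import *;st()"
```

```text
t 24.4 xp -63.7 yp 18.2 z 66.8 F [ 0.4 -0.6 -1.8] M [ 0.09  0.1  -0.02] rot [ 3.1412 -0.      1.224 ] w 0.0635 44.99758274294436
```

carry_out:
  gripper: [5.5, 5.5, 5.5, 5.5]
  travel:
    - [0, 0, -0.1]
    - [0, 0, -0.2]
    - [0, 0, -0.3]
    - [0, 0, -0.3]
  twist: [0, 0, 0, 0]

```text
clock: 24.8
ee_pos: [0.5314, 0.1853, 0.0633]
ee_rot: [-3.141, 0.0, 1.224]
wrist_force: [-0.2, -0.2, -1.7]
grip_width: 0.0635
grip_force: 45.0
```

```bash
python3 -c "from h import *;st()"
```

```text
t 24.8 xp -63.9 yp 18.6 z 63.3 F [-0.2  0.2 -1.7] M [0.02 0.11 0.02] rot [-3.1408e+00  4.0000e-04  1.2237e+00] w 0.0635 44.99760668724775
```

carry_out:
  gripper: [5.5, 5.5, 5.5]
  travel:
    - [0, 0, -0.1]
    - [0, 0, -0.2]
    - [0, 0, -0.2]
  twist: [0, 0, 0]

```text
clock: 25.1
ee_pos: [0.5317, 0.1854, 0.0628]
ee_rot: [3.141, -0.0, 1.224]
wrist_force: [-2.0, -1.2, 5.3]
grip_width: 0.0636
grip_force: 45.0
```

```bash
python3 -c "from h import *;st()"
```

```text
t 25.1 xp -63.7 yp 18.4 z 62.8 F [-1.8  1.5  5.3] M [0.29 0.02 0.06] rot [ 3.1412e+00 -3.0000e-04  1.2240e+00] w 0.0636 44.99995166435838
```

carry_out:
  gripper: [5.5, 5.5, 5.5, 5.5, 5.5]
  travel:
    - [0, 0, 0.15]
    - [0.03, 0.09, 0.2]
    - [0.07, 0.19, 0.2]
    - [0.1, 0.28, 0.2]
    - [0.14, 0.38, 0.2]
  twist: [0, 0, 0, 0, 0]

```text
clock: 25.6
ee_pos: [0.5327, 0.1883, 0.0636]
ee_rot: [-3.141, 0.002, 1.224]
wrist_force: [-1.2, -5.3, 1.2]
grip_width: 0.0639
grip_force: 45.0
```

```bash
python3 -c "from h import *;st()"
```

```text
t 25.6 xp -60.6 yp 18.5 z 63.6 F [-5.4 -0.7  1.2] M [-0.22  1.1  -0.19] rot [-3.1411e+00  2.1000e-03  1.2244e+00] w 0.0639 44.993928875774145
```

carry_out:
  gripper: [5.5, 5.5, 5.5, 5.5, 5.5]
  travel:
    - [-0.08, -0.22, 0]
    - [-0.14, -0.38, 0]
    - [-0.17, -0.47, 0]
    - [-0.2, -0.57, 0]
    - [-0.24, -0.66, 0]
  twist: [0, 0, 0, 0, 0]

```text
clock: 26.1
ee_pos: [0.5307, 0.1826, 0.0637]
ee_rot: [3.142, -0.0, 1.224]
wrist_force: [0.3, -0.1, -2.2]
grip_width: 0.0637
grip_force: 45.0
```

```bash
python3 -c "from h import *;st()"
```

```text
t 26.1 xp -66.7 yp 18.4 z 63.7 F [-0.  -0.3 -2.2] M [ 0.04  0.07 -0.01] rot [ 3.1416e+00 -2.0000e-04  1.2237e+00] w 0.0637 44.997755996882915
```

The bin moves freely by more than 6 mm, so the lip is not engaged. My "face" contact was really the back wall meeting the front of the top rail, at rail x = -14, so the slot centre is only 2 mm back from that contact. I'll re-level the bin once more and then use this.

carry_out:
  gripper: [5.5, 5.5, 5.5, 5.5, 5.5]
  travel:
    - [0, 0, 1]
    - [-0.1, -0.3, 3]
    - [-0.3, -1, 5]
    - [-0.5, -3, 5]
    - [-0.3, -7, 5]
  twist: [0, 0, 0, 0, 0]

```text
clock: 26.6
ee_pos: [0.5281, 0.114, 0.1155]
ee_rot: [3.139, -0.002, 1.228]
wrist_force: [1.1, -0.2, -1.2]
grip_width: 0.0639
grip_force: 45.0
```

carry_out:
  gripper: [5.5, 5.5, 5.5, 5.5, 5.5]
  travel:
    - [0.7, -4.6, 0]
    - [1.5, -9.2, 0]
    - [2.3, -13.8, 0]
    - [3.1, -18.4, -1]
    - [3.6, -21, -4]
  twist: [0, 0, 0, 0, 0]

```text
clock: 27.1
ee_pos: [0.5683, -0.1026, 0.0771]
ee_rot: [3.13, 0.001, 1.221]
wrist_force: [1.1, 1.0, -1.9]
grip_width: 0.0636
grip_force: 45.0
```

carry_out:
  gripper: [5.5, 5.5, 5.5, 5.5, 5.5]
  travel:
    - [0, 0, -3]
    - [0, 0, -6]
    - [0, 0, -7.2]
    - [0, 0, -7.7]
    - [0, 0, -7.7]
  twist: [0, 0, 0, 0, 0]

```text
clock: 27.6
ee_pos: [0.5641, -0.0972, -0.0029]
ee_rot: [3.141, -0.0, 1.224]
wrist_force: [0.1, -0.1, -2.4]
grip_width: 0.0635
grip_force: 45.0
```

carry_out:
  gripper: [5.5, 5.5, 5.5, 5.5, 5.5]
  travel:
    - [0, 0, -0.3]
    - [0, 0, -0.6]
    - [0, 0, -0.9]
    - [0, 0, -1.2]
    - [0, 0, -1.5]
  twist: [0, 0, 0, 0, 0]
  squeeze: 4

```text
clock: 28.1
ee_pos: [0.5643, -0.0971, -0.0179]
ee_rot: [3.14, -0.001, 1.223]
wrist_force: [0.4, 1.7, 1.0]
grip_width: 0.0639
grip_force: 4.0
```

carry_out:
  gripper: [7.2, 7.2, 7.2, 5.5, 5.5]
  travel:
    - [0, 0, 0]
    - [0, 0, 0]
    - [0, 0, 0]
    - [0, 0, 0]
    - [0, 0, 0]
  twist: [0, 0, 0, 0, 0]

```text
clock: 28.6
ee_pos: [0.5638, -0.0976, -0.0182]
ee_rot: [3.141, 0.0, 1.224]
wrist_force: [-0.2, -0.6, 1.0]
grip_width: 0.064
grip_force: 4.0
```

carry_out:
  gripper: [5.5, 5.5, 5.5]
  travel:
    - [0, 0, 0]
    - [0, 0, 0]
    - [0, 0, 0]
  twist: [0, 0, 0]
  squeeze: 45

```text
clock: 28.9
ee_pos: [0.5639, -0.0976, -0.0182]
ee_rot: [3.141, 0.0, 1.224]
wrist_force: [1.0, -1.7, 0.5]
grip_width: 0.0635
grip_force: 45.0
```

carry_out:
  gripper: [5.5, 5.5, 5.5, 5.5, 5.5]
  travel:
    - [0, 0, 1]
    - [0, 0, 3]
    - [-0.3, 2, 6]
    - [-0.8, 5.5, 9]
    - [-1.4, 10, 9.5]
  twist: [0, 0, 0, 0, 0]

```text
clock: 29.4
ee_pos: [0.5527, 0.0018, 0.0805]
ee_rot: [3.134, -0.001, 1.221]
wrist_force: [1.5, 0.8, -2.7]
grip_width: 0.064
grip_force: 45.0
```

carry_out:
  gripper: [5.5, 5.5, 5.5, 5.5, 5.5]
  travel:
    - [-0.6, 4.5, 0]
    - [-1.2, 9, 0]
    - [-1.7, 13, 0]
    - [-2.1, 16.5, 0]
    - [-2.1, 17.2, 0]
  twist: [0, 0, 0, 0, 0]

```text
clock: 29.9
ee_pos: [0.5269, 0.1782, 0.0771]
ee_rot: [-3.14, -0.001, 1.228]
wrist_force: [-0.1, -0.8, -2.1]
grip_width: 0.0635
grip_force: 45.0
```

carry_out:
  gripper: [5.5, 5.5, 5.5, 5.5, 5.5]
  travel:
    - [0, 0, 0]
    - [0.1, 0.28, 0]
    - [0.2, 0.56, 0]
    - [0.27, 0.75, 0]
    - [0.34, 0.94, 0]
  twist: [0, 0, 0, 0, 0]

```text
clock: 30.4
ee_pos: [0.5324, 0.1832, 0.0767]
ee_rot: [-3.142, 0.0, 1.222]
wrist_force: [0.6, 0.2, -3.1]
grip_width: 0.0637
grip_force: 45.0
```

```bash
python3 -c "from h import *;st()"
```

```text
t 30.4 xp -65.5 yp 17.0 z 76.7 F [ 0.4 -0.5 -3.1] M [0.04 0.12 0.02] rot [-3.1415e+00  1.0000e-04  1.2222e+00] w 0.0637 44.999446431174874
```

carry_out:
  gripper: [5.5, 5.5, 5.5]
  travel:
    - [0.03, 0.09, 0]
    - [0.07, 0.19, 0]
    - [0.1, 0.28, 0]
  twist: [0, 0, 0]

```text
clock: 30.7
ee_pos: [0.5331, 0.1867, 0.0767]
ee_rot: [-3.141, 0.0, 1.224]
wrist_force: [-0.6, 0.2, -1.9]
grip_width: 0.0638
grip_force: 45.0
```

carry_out:
  gripper: [5.5, 5.5, 5.5]
  travel:
    - [0.03, 0.09, 0]
    - [0.07, 0.19, 0]
    - [0.07, 0.19, 0]
  twist: [0, 0, 0]

```text
clock: 31.0
ee_pos: [0.5338, 0.1888, 0.0768]
ee_rot: [3.141, -0.0, 1.224]
wrist_force: [-0.5, -0.1, -1.2]
grip_width: 0.0635
grip_force: 45.0
```

carry_out:
  gripper: [5.5, 5.5, 5.5]
  travel:
    - [0.03, 0.09, 0]
    - [0.07, 0.19, 0]
    - [0.07, 0.19, 0]
  twist: [0, 0, 0]

```text
clock: 31.3
ee_pos: [0.5338, 0.1891, 0.0768]
ee_rot: [-3.141, 0.003, 1.224]
wrist_force: [-0.9, -5.4, 0.4]
grip_width: 0.0637
grip_force: 45.0
```

carry_out:
  gripper: [5.5, 5.5, 5.5, 5.5, 5.5]
  travel:
    - [-0.06, -0.18, 0]
    - [-0.12, -0.35, 0]
    - [-0.12, -0.35, -0.25]
    - [-0.12, -0.35, -0.5]
    - [-0.12, -0.35, -0.7]
  twist: [0, 0, 0, 0, 0]

```text
clock: 31.8
ee_pos: [0.5332, 0.1872, 0.0694]
ee_rot: [-3.141, 0.0, 1.224]
wrist_force: [-0.4, -0.7, -2.1]
grip_width: 0.0634
grip_force: 45.0
```

carry_out:
  gripper: [5.5, 5.5, 5.5]
  travel:
    - [0, 0, -0.15]
    - [0, 0, -0.3]
    - [0, 0, -0.3]
  twist: [0, 0, 0]

```text
clock: 32.1
ee_pos: [0.5331, 0.1871, 0.0665]
ee_rot: [-3.141, 0.0, 1.224]
wrist_force: [0.6, 0.0, -1.2]
grip_width: 0.0635
grip_force: 45.0
```

```bash
python3 -c "from h import *;st()"
```

```text
t 32.1 xp -61.6 yp 17.7 z 66.5 F [ 0.2 -0.6 -1.2] M [ 0.04  0.13 -0.03] rot [-3.1411e+00  2.0000e-04  1.2239e+00] w 0.0635 44.99945201911032
```

Past the rail-top height with no contact; the lip is going in behind the rail.

carry_out:
  gripper: [5.5, 5.5, 5.5, 5.5]
  travel:
    - [0, 0, -0.2]
    - [0, 0, -0.4]
    - [0, 0, -0.6]
    - [0, 0, -0.7]
  twist: [0, 0, 0, 0]

```text
clock: 32.5
ee_pos: [0.5331, 0.187, 0.0595]
ee_rot: [-3.141, 0.0, 1.224]
wrist_force: [0.4, -0.7, -2.0]
grip_width: 0.0636
grip_force: 45.0
```

carry_out:
  gripper: [5.5, 5.5, 5.5, 5.5]
  travel:
    - [0, 0, -0.1]
    - [0, 0, -0.2]
    - [0, 0, -0.3]
    - [0, 0, -0.35]
  twist: [0, 0, 0, 0]

```text
clock: 32.9
ee_pos: [0.5334, 0.1872, 0.0566]
ee_rot: [3.141, -0.0, 1.224]
wrist_force: [-2.4, -0.2, 2.7]
grip_width: 0.0634
grip_force: 45.0
```

```bash
python3 -c "from h import *;st()"
```

```text
t 32.9 xp -61.5 yp 17.4 z 56.6 F [-1.   2.2  2.7] M [ 0.16 -0.04  0.02] rot [ 3.1414e+00 -3.0000e-04  1.2238e+00] w 0.0634 44.99886483885348
```

The bin is seated at z = 56.6 mm, as expected. I ease the load and slide towards the stop.

carry_out:
  gripper: [5.5, 5.5, 5.5, 5.5, 5.5]
  travel:
    - [0.4, -0.15, 0.04]
    - [1.4, -0.5, 0.04]
    - [2.5, -0.9, 0.04]
    - [3.5, -1.26, 0.04]
    - [4.2, -1.51, 0.04]
  twist: [0, 0, 0, 0, 0]

```text
clock: 33.4
ee_pos: [0.5769, 0.1715, 0.0567]
ee_rot: [3.141, -0.0, 1.223]
wrist_force: [-2.7, 1.6, 2.6]
grip_width: 0.0632
grip_force: 45.0
```

```bash
python3 -c "from h import *;st()"
```

```text
t 33.4 xp -61.5 yp -28.9 z 56.7 F [0.6 3.1 2.6] M [ 0.5  -0.1   0.11] rot [ 3.141e+00 -5.000e-04  1.223e+00] w 0.0632 44.998697843402624
```

carry_out:
  gripper: [5.5, 5.5, 5.5]
  travel:
    - [0.19, -0.07, 0]
    - [0.38, -0.14, 0]
    - [0.57, -0.2, 0]
  twist: [0, 0, 0]

```text
clock: 33.7
ee_pos: [0.5803, 0.1701, 0.0567]
ee_rot: [-3.14, 0.0, 1.224]
wrist_force: [-3.0, 1.2, 3.5]
grip_width: 0.0633
grip_force: 45.0
```

```bash
python3 -c "from h import *;st()"
```

```text
t 33.7 xp -61.7 yp -32.5 z 56.7 F [0.1 3.2 3.5] M [ 0.44 -0.16  0.17] rot [-3.1404e+00  4.0000e-04  1.2242e+00] w 0.0633 44.99908961355686
```

carry_out:
  gripper: [5.5, 5.5, 5.5]
  travel:
    - [0.19, -0.07, 0]
    - [0.38, -0.14, 0]
    - [0.38, -0.14, 0]
  twist: [0, 0, 0]

```text
clock: 34.0
ee_pos: [0.5851, 0.1685, 0.0567]
ee_rot: [3.141, -0.0, 1.224]
wrist_force: [-2.6, 0.7, 2.1]
grip_width: 0.0638
grip_force: 45.0
```

carry_out:
  gripper: [5.5, 5.5, 5.5]
  travel:
    - [0.14, -0.05, 0]
    - [0.28, -0.1, 0]
    - [0.38, -0.14, 0]
  twist: [0, 0, 0]

```text
clock: 34.3
ee_pos: [0.5886, 0.1672, 0.0567]
ee_rot: [-3.141, -0.0, 1.224]
wrist_force: [-2.3, 1.4, 2.5]
grip_width: 0.064
grip_force: 45.0
```

carry_out:
  gripper: [5.5, 5.5, 5.5]
  travel:
    - [0.14, -0.05, 0]
    - [0.28, -0.1, 0]
    - [0.38, -0.14, 0]
  twist: [0, 0, 0]

```text
clock: 34.6
ee_pos: [0.5925, 0.1658, 0.0567]
ee_rot: [3.142, -0.0, 1.224]
wrist_force: [-2.9, 1.8, 2.5]
grip_width: 0.0639
grip_force: 45.0
```

```bash
python3 -c "from h import *;st()"
```

```text
t 34.6 xp -61.6 yp -45.5 z 56.7 F [0.7 3.4 2.5] M [ 0.53 -0.19  0.17] rot [ 3.1416e+00 -1.0000e-04  1.2237e+00] w 0.0639 44.99865470454097
```

carry_out:
  gripper: [5.5, 5.5, 5.5]
  travel:
    - [0.14, -0.05, 0]
    - [0.28, -0.1, 0]
    - [0.38, -0.14, 0]
  twist: [0, 0, 0]

```text
clock: 34.9
ee_pos: [0.5963, 0.1643, 0.0567]
ee_rot: [3.142, -0.0, 1.224]
wrist_force: [-4.1, 1.4, 3.3]
grip_width: 0.0637
grip_force: 45.0
```

carry_out:
  gripper: [5.5, 5.5, 5.5]
  travel:
    - [0.14, -0.05, 0]
    - [0.28, -0.1, 0]
    - [0.38, -0.14, 0]
  twist: [0, 0, 0]

```text
clock: 35.2
ee_pos: [0.6002, 0.1629, 0.0567]
ee_rot: [3.141, -0.0, 1.224]
wrist_force: [-3.5, 0.5, 4.4]
grip_width: 0.0632
grip_force: 45.0
```

carry_out:
  gripper: [5.5, 5.5, 5.5]
  travel:
    - [0.14, -0.05, 0]
    - [0.28, -0.1, 0]
    - [0.38, -0.14, 0]
  twist: [0, 0, 0]

```text
clock: 35.5
ee_pos: [0.604, 0.1615, 0.0567]
ee_rot: [3.142, -0.0, 1.224]
wrist_force: [-3.1, 0.4, 3.1]
grip_width: 0.0636
grip_force: 45.0
```

carry_out:
  gripper: [5.5, 5.5, 5.5]
  travel:
    - [0.1, -0.035, 0]
    - [0.2, -0.07, 0]
    - [0.3, -0.105, 0]
  twist: [0, 0, 0]

```text
clock: 35.8
ee_pos: [0.606, 0.1608, 0.0566]
ee_rot: [-3.14, 0.0, 1.224]
wrist_force: [-6.1, 2.8, 5.5]
grip_width: 0.0637
grip_force: 45.0
```

carry_out:
  gripper: [5.5, 5.5, 5.5]
  travel:
    - [0.1, -0.035, 0]
    - [0.2, -0.07, 0]
    - [0.3, -0.105, 0]
  twist: [0, 0, 0]

```text
clock: 36.1
ee_pos: [0.6058, 0.1607, 0.0567]
ee_rot: [-3.134, 0.001, 1.225]
wrist_force: [-11.6, 4.5, 10.0]
grip_width: 0.0639
grip_force: 45.0
```

```bash
python3 -c "from h import *;st()"
```

```text
t 36.1 xp -61.8 yp -59.7 z 56.7 F [ 0.3 12.5 10. ] M [ 1.72 -0.47  0.5 ] rot [-3.1340e+00  1.3000e-03  1.2249e+00] w 0.0639 45.01233506016433
```

The stop is reached with about 9 N net. I ease off slightly, soften the grip so the bin settles into its lean, and then open.

carry_out:
  gripper: [5.5, 5.5, 5.5]
  travel:
    - [-0.05, 0.02, 0.02]
    - [-0.1, 0.035, 0.03]
    - [-0.1, 0.035, 0.03]
  twist: [0, 0, 0]
  squeeze: 12

```text
clock: 36.4
ee_pos: [0.606, 0.1606, 0.0562]
ee_rot: [-3.136, 0.001, 1.224]
wrist_force: [-7.5, 4.1, 3.4]
grip_width: 0.064
grip_force: 12.0
```

carry_out:
  gripper: [5.5, 5.5, 5.5, 5.5]
  travel:
    - [0, 0, 0]
    - [0, 0, 0]
    - [0, 0, 0]
    - [0, 0, 0]
  twist: [0, 0, 0, 0]
  squeeze: 3

```text
clock: 36.8
ee_pos: [0.6064, 0.1594, 0.0557]
ee_rot: [-3.137, 0.003, 1.224]
wrist_force: [-5.1, 0.9, 0.9]
grip_width: 0.0642
grip_force: 3.0
```

```bash
python3 -c "from h import *;st()"
```

```text
t 36.8 xp -62.9 yp -60.7 z 55.7 F [-0.9  5.1  0.9] M [0.87 0.24 0.12] rot [-3.1369e+00  2.7000e-03  1.2238e+00] w 0.0642 3.019939244259149
```

carry_out:
  gripper: [6.8, 7.4, 8.2, 8.7, 8.7]
  travel:
    - [0, 0, 0]
    - [0, 0, 0]
    - [0, 0, 0]
    - [0, 0, 0]
    - [0, 0, 0]
  twist: [0, 0, 0, 0, 0]

```text
clock: 37.3
ee_pos: [0.6104, 0.1597, 0.0576]
ee_rot: [3.139, -0.001, 1.224]
wrist_force: [-0.8, -0.0, 0.3]
grip_width: 0.0852
grip_force: 0.0
```

```bash
python3 -c "from h import *;st()"
```

```text
t 37.3 xp -61.2 yp -64.4 z 57.6 F [-0.3  0.8  0.3] M [ 0.07  0.08 -0.05] rot [ 3.1387e+00 -1.1000e-03  1.2235e+00] w 0.0852 0.0
```

carry_out:
  gripper: [8.7, 8.7, 8.7, 8.7, 8.7]
  travel:
    - [-0.3, 0.1, 0.3]
    - [-0.3, 0.1, 2]
    - [-0.3, 0.1, 5]
    - [-0.3, 0.1, 9]
    - [-0.3, 0.1, 13]
  twist: [0, 0, 0, 0, 0]

```text
clock: 37.8
ee_pos: [0.6054, 0.1608, 0.1883]
ee_rot: [-3.141, 0.0, 1.224]
wrist_force: [0.8, 0.0, -0.5]
grip_width: 0.0868
grip_force: 0.0
```

carry_out:
  gripper: [8.7, 8.7, 8.7, 8.7, 8.7]
  travel:
    - [-0.5, -4.5, 1]
    - [-1, -9, 2]
    - [-1.5, -13.5, 3]
    - [-2, -18, 3]
    - [-2.5, -22.5, 3]
  twist: [0, 0, 0, 0, 0]

```text
clock: 38.3
ee_pos: [0.5808, -0.0659, 0.2181]
ee_rot: [3.139, -0.0, 1.224]
wrist_force: [0.8, -0.2, 0.5]
grip_width: 0.087
grip_force: 0.0
```

carry_out:
  gripper: [8.7, 8.7, 8.7, 8.7, 8.7]
  travel:
    - [-0.5, -4.5, 0]
    - [-1, -9, 0]
    - [-1.5, -13.5, 0]
    - [-1.5, -13.5, 0]
    - [-1.5, -13.5, 0]
  twist: [0, 0, 0, 0, 0]

```text
clock: 38.8
ee_pos: [0.5655, -0.2001, 0.2171]
ee_rot: [3.141, -0.0, 1.221]
wrist_force: [-0.5, 0.5, 0.8]
grip_width: 0.0869
grip_force: 0.0
```

```bash
python3 - <<'E'
from h import *
st()
c=cv2.cvtColor(grab_frame("scene"),cv2.COLOR_RGB2BGR);a=cv2.cvtColor(grab_frame("top"),cv2.COLOR_RGB2BGR)
rs=lambda im,x,y,w,h,W,H:cv2.resize(im[y:y+h,x:x+w],(W,H),interpolation=cv2.INTER_CUBIC)
cv2.imwrite("pics/end.png",np.hstack([rs(c,320,180,90,130,400,578),rs(a,190,160,90,130,400,578)]))
E
```

```text
t 38.8 xp -415.0 yp -144.1 z 217.1 F [0.3 0.6 0.8] M [0.04 0.06 0.01] rot [ 3.1413e+00 -5.0000e-04  1.2211e+00] w 0.0869 0.0
```

View pics/end.png

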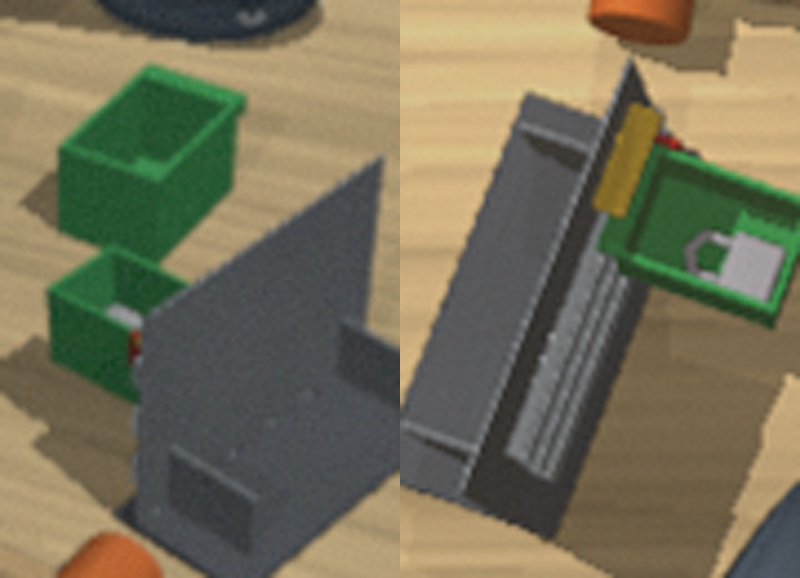

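The top view shows the bin hung under the keeper, at about (255,210), with its side against the red stop at about (250,192). The padlock is inside, and the gripper is well away. I'm handing it in.

```bash
python3 -c "from bench import *;print(job_done())"
```

```text
the job is handed in; nothing more can be done
None
```

The small green bin, padlock still inside, hangs fully seated on the top rail, under the yellow keeper and against the red end stop; it was released and handed in at about 39 s, after two earlier tries at seating it had to be lifted off and regripped (highest contact about 17 N on the panel).

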